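# Lock the service cover of a display with a flat screwdriver

### The arm

A 6-joint arm with a two-finger parallel gripper is mounted at the origin on the work surface. World frame = base frame: x ahead of the robot, y to its left, z up, the work surface at z = 0. Lengths are in m, angles in rad, forces in N, time in s.
With the tool pointing down it reaches from about 0.325 to 1 m from the base axis. Payload 5.1 kg.
Tool frame: the origin (TCP) lies midway between the tips of the shut fingers; the grasp point (between the pads) lies 19 mm behind it (env.grip_point_offset is the distance from the TCP to the grasp point, in m); z points along the fingers, y is the direction in which the jaws open and shut (so a half turn about z gives the same grasp; the last joint's range is limited). The gripper opens to 85 mm and grips with 20 to 120 N. Pads are 22 mm wide; open, the fingers measure 114 mm over their backs; the gripper's body (76 mm by 85 mm) begins 54 mm behind the grasp point. The pads swing forward as they close: fully open they stand 13 mm farther back than shut.
Start: joints at [-1.24, 0.124, 1.65, -0, 1.367, -0.083], TCP at [0.261, -0.595, 0.195] pointing down, gripper open.
Joint ranges: [-2.61, 2.61], [-1.02, 2.33], [0.03, 2.71], [-1.35, 4.49], [0.32, 2.68], [-2.91, 2.91]. Speed limits (rad/s): [2.57, 2.57, 3.14, 3.14, 3.14, 3.14].

### API

Orientations are given as a rotation vector (axis times angle).
In Python, from cell import env gives the robot as it stands.
- The arm moves only by the tool play_rows, never from a script. Its argument "targets" is a list of rows, each a list of 3 entries, a list of its own where there are three numbers: the shift along the tool's x, y, z in m, then the turn, a rotation vector about the tool's x, y, z in degrees, then the closure, from -1 (fully open) to 1 (shut), so that 0 is half open. A call has 1 to 5 rows; each row shifts and turns the commanded pose from where the row before left it, along the tool's axes as they then stand; what a row does not reach is not made up. A row lasts 1/8 s, in which the tool goes at most 62.5 mm and 10.7 degrees, less where a joint would pass 70% of its speed; a pose out of reach is approached as far as the arm can. A call is refused whole if a number of a shift passes 0.0625 or a number of a turn 10.7, either way. A call with a gripper value outside its range is refused whole. The fingers move at their own pace and stop on an object; "force" is the grip in N (left out, the last holds). Time passes only in rows, so rows that do not move let the fingers close. It gives the time, the measured TCP pose, the force and the opening at its end, in the units of the state.
- env.read_state(): the state, without advancing time (a new reading comes with each control period).
- env.read_camera(name): name is "scene" or "side" or "wrist"; returns a dict with "color" (384x512x3 uint8, red, green, blue), "camera_matrix" (3x3 intrinsics, pixels), "extrinsics" (4x4, takes a point from camera to world coordinates); the wrist camera has in their place "mount" (4x4, takes a point from camera to tool coordinates, whose origin is the TCP and whose axes are the flange's). Camera axes: x right, y down, z forward; pixel columns grow to the right and rows downward; lengths in m; the calibration is good to about 2 mm. The wrist camera is an equidistant fisheye: a pixel r from the principal point sees the ray r / f radians off the axis. A picture is of the moment at which its call begins: read the wrist's pose just before it. There is no depth.
- env.finish_job(): hands the job in, once; it reports no verdict.
The state is a dict: "clock": time; "qpos": joint angles; "qd": joint speeds; "joint_efforts": joint torques, N m; "tcp_pos": TCP position; "ee_rot": TCP orientation; "contact_force": force on the tool from outside, world axes, zero at the start; "ft_torque": the same for the moment, N m; "width": opening from 0.0 (shut) to 1.0 (fully open).
Only numpy, scipy, OpenCV 4.12 (cv2) and the standard library are available. Lean on these libraries where they do the work, as an engineer would, in place of code of your own. Each camera call takes 0.05 s, during which the arm holds its last target.

### The job

The display lies face down and its service cover is held by two slotted quarter-turn latches: one is already locked, the other is still open. Take the red flat screwdriver out of the rack, set its blade on the open latch and turn it lightly (pressing with less than 30 N) until the blade drops into the slot, then turn the latch clockwise as far as it goes, so that the slot points at the green dots. Put the screwdriver back upright in the rack, leave the locked latch locked and do not disturb the other things on the bench.

Things in the scene. Friction and masses are not known exactly. Their poses are not given: they have to be found in the camera images.
- display: 24-inch display, fixed, face down, 330 x 556 mm (x by y), dark, rim and pan up to 32 mm high; on it a hump 220 x 360 mm, top 48 mm above the bench, and on that a lighter grey service cover 160 x 240 mm, top 60 mm above the bench. Origin: centre of its underside; z up. The latches are at x = -50 mm, y = +80 and -80 mm in this frame, either one at either place.
- free_latch: The latch still open. Black flange 44 x 44 mm, two red dots on its x axis (open), two green dots on its y axis (locked). Round recess coned from 23 mm diameter at the flange's top to a 17 mm bore 3 mm lower, with the slotted steel insert in it. Origin: on its axis, level with the cover's face; z up. Flange top z = +4 mm, insert face z = -1 mm, slot floor z = -7 mm.
- free_slot (a joint): Turn of the open latch's insert, rad: 0 = slot along the latch's x axis; grows clockwise from above to a hard stop at 1.571 = slot along its y axis (green dots, locked). Slot yaw = latch yaw minus this value. Starts between 0.2 and 0.7; steady friction about 0.12 N m, stays where left. Slot: straight, dark, right across the bore, 5 mm wide (7 mm at its bevelled mouth), 6 mm deep.
- set_latch: The latch that is already locked, the same in every size, at the other place; to be left as it is. Origin as for free_latch.
- set_slot (a joint): Turn of the locked latch's insert, rad, as for free_slot: it starts at 1.5 or more and shall stay locked.
- driver_handle (a point): Centre of the red handle of the loose flat screwdriver (0.16 kg, 180 mm long, blade down), 135 mm above the blade's end. z up the tool, x across the broad blade, y through its thickness. Handle: hexagonal prism 30 mm across flats, straight 94 to 170 mm above the blade's end, black ends, 90 to 180 mm in all; flats' normals along y and at 60 and 120 degrees to it. Shank 9 mm.
- driver_tip (a point): Middle of the end of the flat screwdriver's blade, on the tool's axis, same axes as driver_handle. The blade is 14 mm wide (x), 2.4 mm thick (y), square-ended and parallel over its last 16 mm. The tool's yaw in the rack varies.
- rack: Grey steel screwdriver rack, fixed, 190 x 70 mm (x by y); 8 mm top plate, its top 100 mm above the bench, on two end cheeks, open at front and back. Two 20 mm round holes at x = +50 and -50 mm, y = 0. Each screwdriver hangs upright in a hole, its handle's underside on the plate, its tip 10 mm above the bench. Origin: centre of its underside.
- rack_hole0 (a point): Centre of the rack's hole at its x = +50 mm, level with the plate's top.
- rack_hole1 (a point): Centre of the rack's hole at its x = -50 mm, level with the plate's top.
- cross_driver: A second, loose screwdriver with a yellow handle and a pointed cross tip, otherwise the same size, in the rack's other hole; leave it there. Origin: the end of its tip, z up the tool.
- tape_roll: Loose roll of red tape lying flat, 90 mm outside and 68 mm inside diameter, 24 mm high; leave it. Origin: centre of its underside.
- speaker: Loose black speaker module, 184 x 45 x 35 mm with its end lugs (its x by y by z); leave it. Origin: centre of its underside.
- carton: Loose cardboard box with cells, 100 x 140 mm, 50 mm high; leave it. Origin: centre of its underside.
Things that resemble listed ones, but are neither listed nor needed, are in the scene too. There is more than one size of the part that bears driver_handle; the job needs the larger.

How it is judged:
On the way, in this order (a step that is already met when the one before it is completed fails the run):
1. the screwdriver's blade has dropped into the open latch's slot (at least 3 mm below the insert's face, within 5 mm of its axis) (horizontal distance between driver_tip and free_latch below 0.005 m and z of driver_tip in the frame of free_latch below -0.004 m), for 0.2 s.
2. the latch has been turned clockwise to within 0.17 rad of its stop with the blade in its slot (all of step 1 and value of joint free_slot above 1.4 rad), for 0.1 s.
At the end, for the whole second after the job is handed in: The open latch is turned to within 0.17 rad (10 degrees) of its clockwise stop and the other latch is still locked likewise; the flat screwdriver hangs at rest in a hole of the rack, its tip at least 80 mm below the top plate's upper face and within 12 mm of the hole's axis, upright within 0.12 rad (value of joint each of free_slot, set_slot above 1.4 rad and ((horizontal distance between driver_tip and rack_hole0 below 0.012 m and z of driver_tip in the frame of rack_hole0 below -0.08 m) or (horizontal distance between driver_tip and rack_hole1 below 0.012 m and z of driver_tip in the frame of rack_hole1 below -0.08 m)) and angle between driver_handle's own z axis and vertical below 0.12 rad and linear speed of flat_driver below 0.02 m/s); the robot touches nothing.
It fails at once if the locked latch is turned back (more than 0.17 rad from its stop) (value of joint set_slot below 1.4 rad).
It fails at once if before the blade is in the slot, the screwdriver presses on the open latch with more than 30 N (contact force between flat_driver and free_latch above 30 N and z of driver_tip in the frame of free_latch above -0.003 m and value of joint free_slot below 1.2 rad).
It fails at once if another thing on the bench is moved by more than 30 mm (distance of any of cross_driver, tape_roll, speaker, carton from where it was at the start of the episode above 0.03 m).
It also fails if it takes over 48 s, if anything falls off the work surface, if the arm or the gripper's body presses on something with over 40 N, if the wrist force passes 120 N, or if a joint passes its speed limit or range.

## Working session

There is one attempt and no reset: what is moved stays moved. The work goes in short steps, Python scripts to look and compute and a tool call to move; the robot and the scene stay as the last step left them, time stands still between calls to the robot, and variables do not carry over. Pictures are saved under pics/ and viewed, and the job is handed in when it is done.

Besides the shell and the picture viewer there is one more tool, called as name([rows], argument=value, ...), one row to a line, values as JSON. play_rows: Moves the arm, as the interface text tells. Its arguments: {"type":"object","properties":{"targets":{"type":"array","items":{"type":"array"}},"force":{"type":"number"}},"required":["targets"]}

```bash
mkdir -p pics; ls
python3 - <<'E'
from cell import env
import cv2
s=env.read_state();print(s)
for n in ["scene","side","wrist"]:
    c=env.read_camera(n);cv2.imwrite(f"pics/{n}0.png",c["color"][:,:,::-1])
    print(n,c["camera_matrix"],c.get("extrinsics",c.get("mount")))
print(env.grip_point_offset)
E
```

```text
pics
{'clock': 0.0, 'qpos': array([-1.23957434e+00,  1.24474768e-01,  1.65170526e+00,  7.84995605e-06,
        1.36754086e+00, -8.26123217e-02]), 'qd': array([ 0.00102124, -0.00054582,  0.00058545, -0.00017293, -0.00235787,
       -0.00024556]), 'joint_efforts': array([-1.51919081e-03, -4.23621261e+01, -3.65452945e+01, -1.21151379e-04,
        7.02208257e-03, -3.29555983e-07]), 'tcp_pos': array([ 0.26111558, -0.59446834,  0.19385429]), 'ee_rot': array([-3.07251186e+00, -6.44984212e-01,  4.02233588e-04]), 'contact_force': array([-0.31373665,  0.37332209,  0.41984732]), 'ft_torque': array([ 0.04599733, -0.01380294,  0.03148394]), 'width': 0.9992184959102749}
scene [[350.72195074   0.         255.87999103]
 [  0.         350.72195074 196.67468503]
 [  0.           0.           1.        ]] [[ 0.26598997  0.78451115 -0.56017103  1.09067511]
 [ 0.96382362 -0.22676132  0.14008334 -0.20551436]
 [-0.01712818 -0.57716684 -0.81644661  0.96413489]
 [ 0.          0.          0.          1.        ]]
side [[472.05344486   0.         250.79197342]
 [  0.         472.05344486 194.68966447]
 [  0.           0.           1.        ]] [[ 0.91694685 -0.2866489   0.27756241  0.06565731]
 [-0.39898113 -0.66696663  0.62926114 -1.00654167]
 [ 0.00474785 -0.68774118 -0.72594045  1.21979779]
 [ 0.          0.          0.          1.        ]]
wrist [[297.31863964   0.         252.14345164]
 [  0.         297.31863964 188.33118671]
 [  0.           0.           1.        ]] [[-8.18098878e-05 -9.52267382e-01 -3.05265173e-01  7.89168045e-02]
 [ 9.99999918e-01  4.34936880e-05 -4.03673633e-04  1.06102341e-04]
 [ 3.97682342e-04 -3.05265181e-01  9.52267300e-01 -1.78264988e-01]
 [ 0.00000000e+00  0.00000000e+00  0.00000000e+00  1.00000000e+00]]
0.0187
```

View pics/scene0.png

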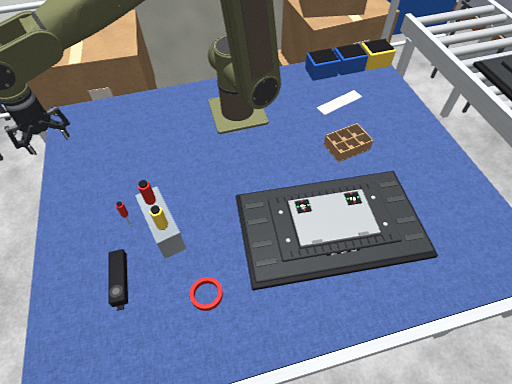

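View pics/side0.png

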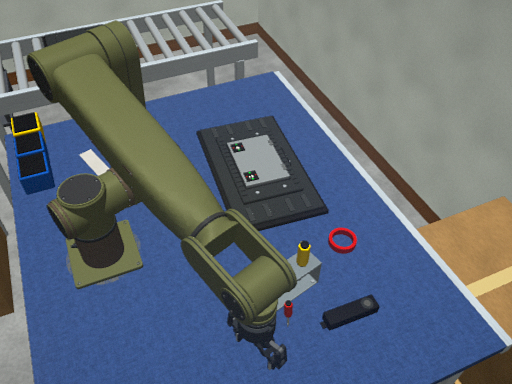

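View pics/wrist0.png

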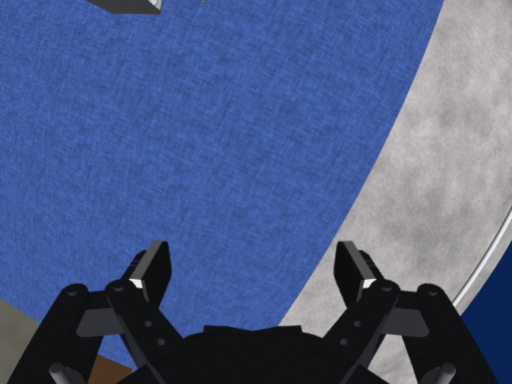

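```bash
cat > h.py <<'E'
from cell import env
import numpy as np, cv2
from scipy.spatial.transform import Rotation as R
def ray(c,u,v):
    K=c["camera_matrix"];d=np.array([(u-K[0,2])/K[0,0],(v-K[1,2])/K[1,1],1]);E=c["extrinsics"]
    return E[:3,3],E[:3,:3]@d
def onz(c,u,v,z):
    o,d=ray(c,u,v);return o+d*(z-o[2])/d[2]
def wray(c,s,u,v):
    K=c["camera_matrix"];p=np.array([u-K[0,2],v-K[1,2]]);r=np.hypot(*p);th=r/K[0,0]
    d=np.array([*(p/max(r,1e-9)*np.sin(th)),np.cos(th)]);M=c["mount"]
    Rt=R.from_rotvec(s["ee_rot"]).as_matrix()
    return s["tcp_pos"]+Rt@M[:3,3], Rt@M[:3,:3]@d
def wonz(c,s,u,v,z):
    o,d=wray(c,s,u,v);return o+d*(z-o[2])/d[2]
def wproj(c,s,P):
    M=c["mount"];Rt=R.from_rotvec(s["ee_rot"]).as_matrix()
    p=Rt.T@(np.array(P)-s["tcp_pos"]);p=M[:3,:3].T@(p-M[:3,3])
    th=np.arctan2(np.hypot(p[0],p[1]),p[2]);r=th*c["camera_matrix"][0,0];n=np.hypot(p[0],p[1])
    return p[:2]/n*r+c["camera_matrix"][:2,2]
def snap(n,name):
    s=env.read_state();c=env.read_camera(n);cv2.imwrite(f"pics/{name}.png",c["color"][:,:,::-1]);return s,c
E
python3 - <<'E'
from h import *
s,c=snap("scene","s1")
im=c["color"][:,:,::-1]
a=cv2.resize(im[165:265,95:205],None,fx=5,fy=5,interpolation=cv2.INTER_CUBIC)
b=cv2.resize(im[180:260,270:400],None,fx=6,fy=6,interpolation=cv2.INTER_CUBIC)
cv2.imwrite("pics/ca.png",a);cv2.imwrite("pics/cb.png",b)
E
```

```text
(no output)
```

View pics/ca.png

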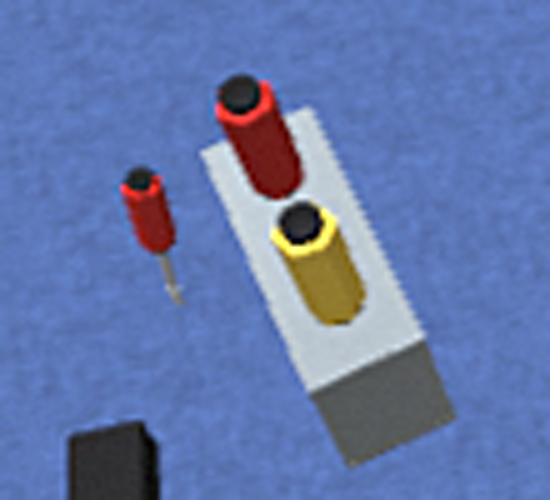

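View pics/cb.png

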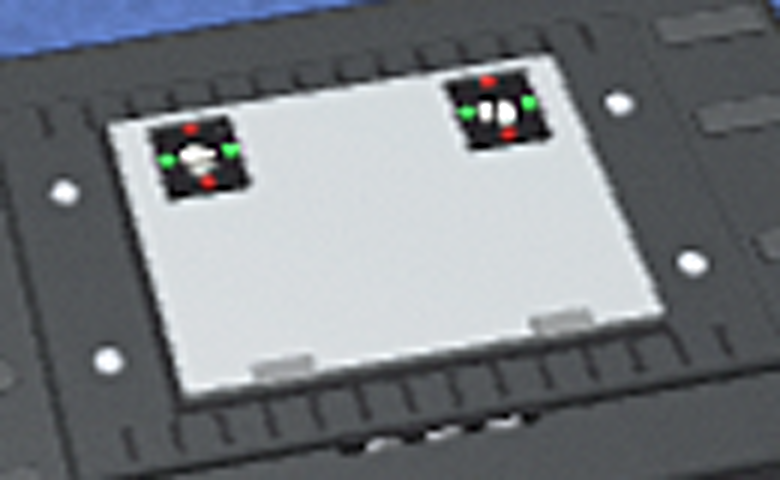

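Candidates for the target: large red handle in rack (scene px 147,190; chosen), small red screwdriver (122,210; decoy, no rack hole), yellow driver (158,217), red tape (206,293). The crop confirms that the big red one stands in the rack. The latch on the left (303,206) seems to have its slot toward the green dots, and the right one (353,198) toward red, so the right one is probably open.

Run:
```python
from h import *
s=env.read_state();c=env.read_camera("scene")
f=lambda u,v:(95+u/5,165+v/5)
g=lambda u,v:(270+u/6,180+v/6)
P=lambda n,uv,z:print(n,onz(c,uv[0]-.4,uv[1]-.4,z).round(4))
P("red top",f(239,95),.19);P("yel top",f(302,222),.19)
P("small top",f(139,178),.11)
for q in[(312,107),(203,152),(424,338),(308,393)]:P("rack",f(*q),.1)
print("latchL green",);[P("",g(*q),.064) for q in[(167,161),(231,150),(190,129),(208,182)]]
print("latchR");[P("",g(*q),.064) for q in[(467,113),(529,103),(487,82),(508,134)]]
print(R.from_rotvec(s["ee_rot"]).as_matrix().round(3))
```

```text
red top [ 0.4282 -0.3657  0.19  ]
yel top [ 0.5238 -0.3406  0.19  ]
small top [ 0.4064 -0.4453  0.11  ]
rack [ 0.3735 -0.3413  0.1   ]
rack [ 0.3895 -0.4093  0.1   ]
rack [ 0.5563 -0.2978  0.1   ]
rack [ 0.5733 -0.365   0.1   ]
latchL green
 [0.544  0.0619 0.064 ]
 [0.5467 0.0957 0.064 ]
 [0.5285 0.08   0.064 ]
 [0.5619 0.0777 0.064 ]
latchR
 [0.5588 0.2212 0.064 ]
 [0.5618 0.2547 0.064 ]
 [0.5434 0.2394 0.064 ]
 [0.5768 0.236  0.064 ]
[[ 0.916  0.402 -0.   ]
 [ 0.402 -0.916  0.001]
 [ 0.    -0.001 -1.   ]]
```

play_rows([
  [[0.049,-0.0286,-0.0252],[0,0,0],-1],
  [[0.049,-0.0286,-0.0252],[0,0,0],-1],
  [[0.049,-0.0286,-0.0252],[0,0,0],-1],
  [[0.049,-0.0286,-0.0252],[0,0,0],-1],
  [[0.049,-0.0286,-0.0252],[0,0,0],-1],
], force=80)

```text
clock: 0.88
tcp_pos: [0.4289, -0.364, 0.3219]
ee_rot: [3.074, 0.645, 0.0]
contact_force: [0.8, -0.1, -0.5]
width: 1.002
```

Run:
```python
from h import *
s,c=snap("wrist","w1")
print(s["tcp_pos"],s["ee_rot"],s["width"],s["clock"],s["qd"].round(3))
print(wproj(c,s,[.4282,-.3657,.19]))
```

```text
[ 0.42888382 -0.36404126  0.32193074] [3.07442021e+00 6.44958284e-01 3.31170108e-04] 1.0024716664279074 0.875 [ 0.786 -0.159 -0.181  0.001  0.339  0.777]
[253.28669068 171.34835995]
```

View pics/w1.png

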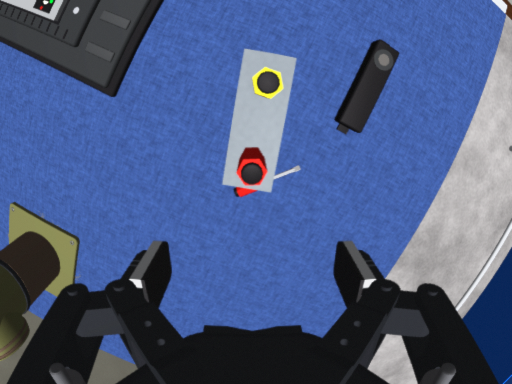

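Run:
```python
from h import *
s,c=snap("wrist","w2")
print(s["tcp_pos"],s["qd"].round(3))
im=c["color"][:,:,::-1]
cv2.imwrite("pics/w2c.png",cv2.resize(im[130:210,200:310],None,fx=7,fy=7,interpolation=cv2.INTER_CUBIC))
```

```text
[ 0.43331382 -0.35998778  0.32668143] [-0.074  0.007 -0.021 -0.057 -0.068 -0.143]
```

View pics/w2c.png

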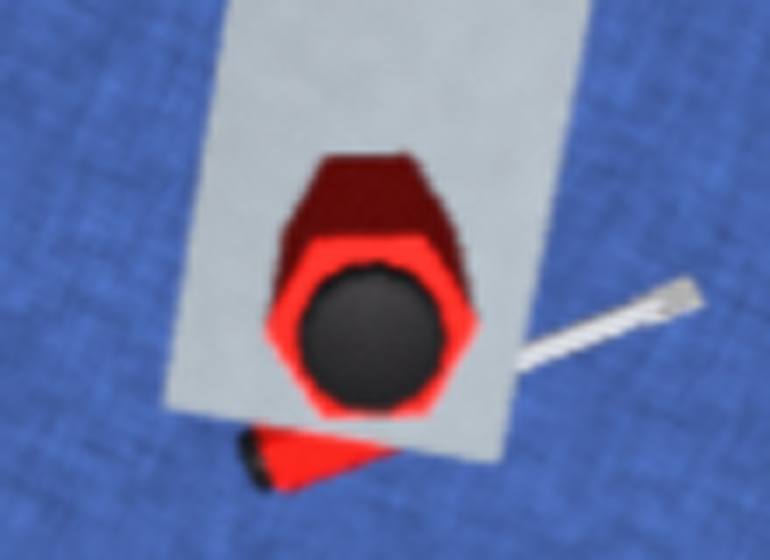

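Run:
```python
from h import *
s,c=snap("wrist","w3")
print(s["clock"],s["tcp_pos"],s["qd"].round(3))
im=c["color"].astype(int)
m=((im[:,:,0]>170)&(im[:,:,1]<100)&(im[:,:,2]<100)).astype(np.uint8)
m[187:]=0
n,l,st,ce=cv2.connectedComponentsWithStats(m);i=1+np.argmax(st[1:,4]);print(st[i])
pts=cv2.findContours((l==i).astype(np.uint8),cv2.RETR_EXTERNAL,cv2.CHAIN_APPROX_NONE)[0][0][:,0]
W=np.array([wonz(c,s,u,v,.18)[:2] for u,v in pts])
h=cv2.convexHull(W.astype(np.float32))[:,0]
M=cv2.moments(h.reshape(-1,1,2));
import math
(cx,cy),(a,b),an=cv2.minAreaRect(W.astype(np.float32));print("rect",cx,cy,a,b,an)
# support widths over angle, min = flat normal
best=[]
for d in np.arange(-90,90,2.):
    n_=np.array([math.cos(math.radians(d)),math.sin(math.radians(d))]);w=np.ptp(W@n_);best.append((w,d))
# 60-fold phase
w=np.array([x[0] for x in best]);d=np.array([x[1] for x in best])
ph=np.angle(np.sum(w*np.exp(-1j*np.radians(6*d))));print("width mean",w.mean(),"max dirs",np.degrees(-ph)/6, "min dirs (mod60)",(np.degrees(-ph)/6+30))
print(W.mean(0),W.min(0)/2+W.max(0)/2)
# centre by black cap at .19
e=R.from_rotvec(s["ee_rot"]).as_matrix();print("yaw_x",math.degrees(math.atan2(e[1,0],e[0,0])))
```

```text
0.975 [ 0.43159944 -0.36284981  0.32555087] [-0.07   0.032  0.035 -0.052 -0.033 -0.046]
[236 161  30  26 219]
rect 0.42483794689178467 -0.36473023891448975 0.029155947268009186 0.0327099934220314 23.97249984741211
width mean 0.03176327970193916 max dirs -5.489329499734672 min dirs (mod60) 24.510670500265327
[ 0.42563981 -0.36445051] [ 0.4250301  -0.36466764]
yaw_x 24.065835025619904
```

play_rows([
  [[0,0,0.025],[0,0,-10.1],-1],
  [[0,0,0.025],[0,0,-10.1],-1],
  [[0,0,0.025],[0,0,-10.1],-1],
  [[0,0,0],[0,0,0],-1],
  [[0,0,0],[0,0,0],-1],
])

```text
clock: 1.65
tcp_pos: [0.4279, -0.3665, 0.2466]
ee_rot: [2.801, 1.421, -0.0]
contact_force: [0.2, 0.0, -0.3]
width: 0.998
```

```bash
cat > hex.py <<'E'
from h import *
import math,sys
s,c=snap("wrist",sys.argv[1])
print(s["clock"],s["tcp_pos"],s["qd"].round(3))
im=c["color"].astype(int)
m=((im[:,:,0]>170)&(im[:,:,1]<100)&(im[:,:,2]<100)).astype(np.uint8)
n,l,st,ce=cv2.connectedComponentsWithStats(m)
for i in range(1,n):
    if st[i,4]<80: continue
    pts=cv2.findContours((l==i).astype(np.uint8),cv2.RETR_EXTERNAL,cv2.CHAIN_APPROX_NONE)[0][0][:,0]
    W=np.array([wonz(c,s,u,v,.18)[:2] for u,v in pts])
    d=np.arange(-90,90,2.);w=np.array([np.ptp(W@np.array([math.cos(math.radians(x)),math.sin(math.radians(x))])) for x in d])
    ph=np.angle(np.sum(w*np.exp(-1j*np.radians(6*d))))
    print(st[i],"w",w.mean(),"normal",np.degrees(-ph)/6+30,"c",W.min(0)/2+W.max(0)/2)
e=R.from_rotvec(s["ee_rot"]).as_matrix();print("yaw_x",math.degrees(math.atan2(e[1,0],e[0,0])),e[:,2])
E
python3 hex.py w4
```

```text
1.65 [ 0.42785632 -0.36647229  0.24658984] [ 0.007 -0.012 -0.022 -0.    -0.    -0.008]
[354   0  45  13 301] w 0.03052250968275074 normal 4.190843456562121 c [ 0.61562599 -0.29392127]
[231 171  34  32 320] w 0.031009529775274033 normal 26.06453904682638 c [ 0.42490168 -0.36483716]
[208 186  19  14 115] w 0.014048843375504699 normal 6.589314232189967 c [ 0.39844837 -0.35197228]
yaw_x 53.8109674503724 [ 1.27631753e-04 -3.76428942e-04 -9.99999921e-01]
```

View pics/w4.png

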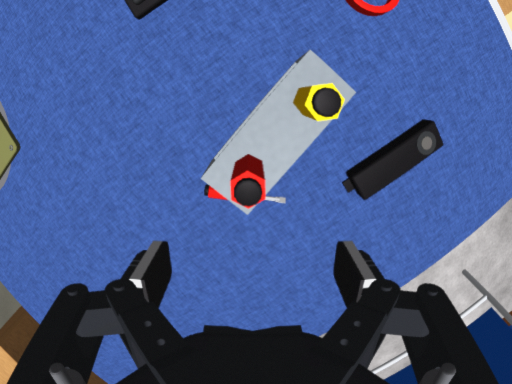

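play_rows([
  [[-0.0007,-0.0026,0.03],[0,0,-1],-1],
  [[0,0,0.04],[0,0,0],-1],
  [[0,0,0.035],[0,0,0],-1],
  [[0,0,0.011],[0,0,0],-1],
  [[0,0,0],[0,0,0],0],
])

```text
clock: 2.33
tcp_pos: [0.4259, -0.3651, 0.1308]
ee_rot: [2.787, 1.45, 0.0]
contact_force: [-0.1, 0.1, 0.8]
width: 0.816
```

play_rows([
  [[0,0,0],[0,0,0],1],
  [[0,0,0],[0,0,0],1],
  [[0,0,0],[0,0,0],1],
  [[0,0,0],[0,0,0],1],
  [[0,0,0],[0,0,0],1],
], force=100)

```text
clock: 2.95
tcp_pos: [0.4265, -0.3657, 0.1325]
ee_rot: [2.784, 1.449, 0.001]
contact_force: [-1.6, 0.6, 6.2]
width: 0.316
```

Run:
```python
from h import *
s,c=snap("wrist","w5");print(s)
snap("scene","s5")
```

```text
{'clock': 2.95, 'qpos': array([-8.04254899e-01, -2.47346231e-02,  1.91229433e+00, -1.56027741e-04,
        1.25077460e+00, -1.93468934e-01]), 'qd': array([ 0.00139424, -0.00028479,  0.00110119,  0.00114473, -0.00208457,
       -0.00031693]), 'joint_efforts': array([ 4.65084985e-02, -3.08169580e+01, -3.24704862e+01,  5.64541749e-02,
       -3.56776156e-01, -1.22144291e-03]), 'tcp_pos': array([ 0.42647536, -0.36566427,  0.13249662]), 'ee_rot': array([2.78372417e+00, 1.44934173e+00, 1.22205151e-03]), 'contact_force': array([-1.56247673,  0.57261156,  6.18295751]), 'ft_torque': array([0.1596228 , 0.22770211, 0.02075921]), 'width': 0.3159866202021609}
```

View pics/w5.png

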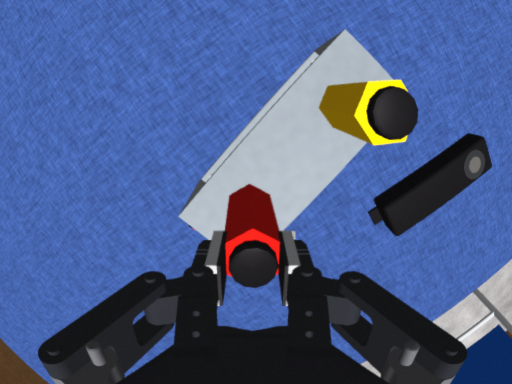

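play_rows([
  [[0,0,-0.03],[0,0,0],1],
  [[0,0,-0.05],[0,0,0],1],
  [[0,0,-0.05],[0,0,0],1],
  [[0,0,-0.05],[0,0,0],1],
  [[0,0,0],[0,0,0],1],
])

```text
clock: 3.68
tcp_pos: [0.4272, -0.3663, 0.3162]
ee_rot: [2.778, 1.446, 0.005]
contact_force: [0.3, -0.1, -1.9]
width: 0.299
```

Run:
```python
from h import *
s,c=snap("wrist","w6");print(s["tcp_pos"],s["qd"].round(3),s["contact_force"])
print("tip proj",wproj(c,s,s["tcp_pos"]+[0,0,-.1225]))
im=c["color"][:,:,::-1];cv2.imwrite("pics/w6c.png",cv2.resize(im[120:300,180:330],None,fx=3.3,fy=3.3,interpolation=cv2.INTER_CUBIC))
s,c=snap("scene","s6")
s,d=snap("side","d6")
cv2.imwrite("pics/s6c.png",cv2.resize(np.hstack([c["color"][100:220,90:240],d["color"][180:300,200:350]])[:,:,::-1],None,fx=2.6,fy=2.6))
```

```text
[ 0.42720122 -0.36629626  0.31623114] [-0.001  0.033  0.094  0.001 -0.017 -0.001] [ 0.33084453 -0.1008283  -1.94772576]
tip proj [250.62099898 172.08366242]
```

View pics/w6c.png

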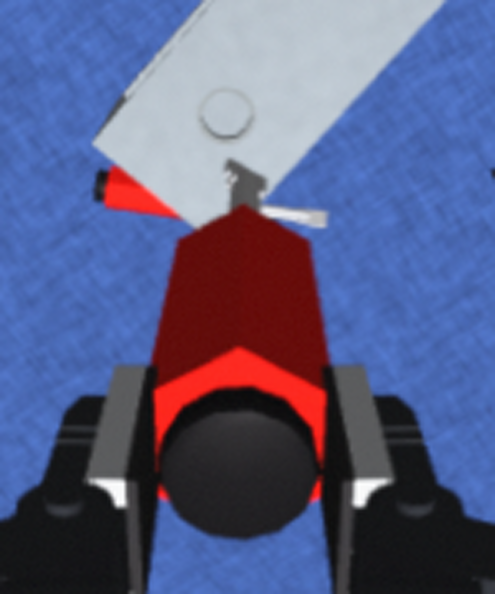

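View pics/s6c.png

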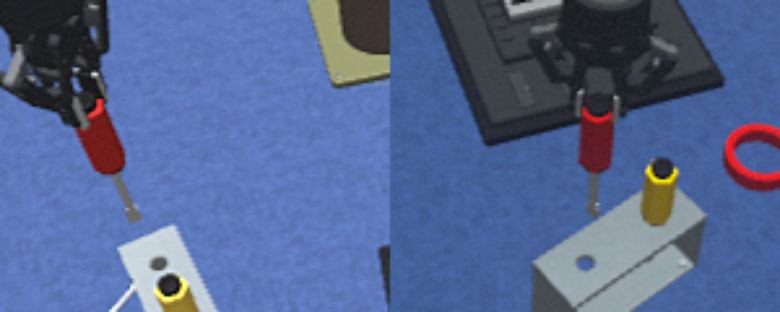

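play_rows([
  [[0.0545,-0.022,0],[0,0,0],1],
  [[0.0545,-0.022,0],[0,0,0],1],
  [[0.0545,-0.022,0],[0,0,0],1],
  [[0.0545,-0.022,0],[0,0,0],1],
  [[0.0545,-0.022,0],[0,0,0],1],
])

```text
clock: 4.45
tcp_pos: [0.4909, -0.0763, 0.3073]
ee_rot: [-2.784, -1.449, 0.005]
contact_force: [0.6, -0.1, -2.3]
width: 0.308
```

play_rows([
  [[0.0545,-0.022,0],[0,0,0],1],
  [[0.0545,-0.022,0],[0,0,0],1],
  [[0.0545,-0.022,0],[0,0,0],1],
  [[0.0545,-0.022,0],[0,0,0],1],
  [[0,0,0],[0,0,-10],1],
])

```text
clock: 5.08
tcp_pos: [0.5436, 0.1542, 0.3064]
ee_rot: [-2.638, -1.7, 0.008]
contact_force: [-1.1, -0.4, -2.5]
width: 0.306
```

play_rows([
  [[0,0,0],[0,0,-10],1],
  [[0,0,0],[0,0,-10],1],
  [[0,0,0],[0,0,0],1],
  [[0,0,0],[0,0,0],1],
])

```text
clock: 5.58
tcp_pos: [0.5442, 0.1505, 0.3086]
ee_rot: [-2.318, -2.119, 0.003]
contact_force: [0.2, 0.6, -1.1]
width: 0.306
```

Run:
```python
from h import *
s,c=snap("wrist","w7");print(s["clock"],s["tcp_pos"],s["qd"].round(3),s["ee_rot"],s["qpos"])
e=R.from_rotvec(s["ee_rot"]).as_matrix();print(e.round(4),np.degrees(np.arctan2(e[1,0],e[0,0])))
```

```text
5.575 [0.54419494 0.15049574 0.30859383] [-0.001 -0.005 -0.009 -0.     0.002 -0.01 ] [-2.31780412 -2.11875359  0.00319306] [ 1.74719229e-01 -1.09601089e-01  1.69703245e+00  1.98759975e-05
  1.55658303e+00  2.64390755e-01]
[[ 8.96e-02  9.96e-01 -2.40e-03]
 [ 9.96e-01 -8.96e-02 -4.00e-04]
 [-6.00e-04 -2.30e-03 -1.00e+00]] 84.86222360764776
```

View pics/w7.png

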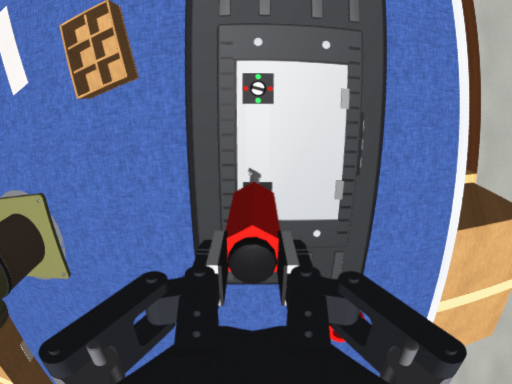

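Run:
```python
from h import *
s,c=snap("wrist","w8")
im=c["color"].astype(int)
sub=im[65:110,235:285];r,g,b=sub[...,0],sub[...,1],sub[...,2]
for nm,m in (("red",(r>150)&(g<90)),("green",(g>150)&(r<110))):
    n,l,st,ce=cv2.connectedComponentsWithStats(m.astype(np.uint8))
    for i in range(1,n):
        if st[i,4]>2:
            w=(l==i).astype(float);p=ce[i]+[235,65];print(nm,st[i,4],p,wonz(c,s,p[0],p[1],.064).round(4))
B=im.astype(np.uint8)[:,:,::-1]
cv2.imwrite("pics/w8c.png",np.hstack([cv2.resize(B[65:110,235:285],(600,540),interpolation=cv2.INTER_CUBIC)]))
cv2.imwrite("pics/w8t.png",cv2.resize(B[155:215,220:290],None,fx=8,fy=8,interpolation=cv2.INTER_CUBIC))
print("tip proj",wproj(c,s,s["tcp_pos"]+R.from_rotvec(s["ee_rot"]).as_matrix()[:,2]*.1225))
```

```text
red 18 [245.27777778  87.88888889] [0.5431 0.2411 0.064 ]
red 16 [269.6875  88.125 ] [0.577  0.2379 0.064 ]
green 26 [257.5  76. ] [0.5616 0.2565 0.064 ]
green 26 [257.5 100. ] [0.5586 0.2224 0.064 ]
tip proj [251.52501543 172.04228072]
```

View pics/w8c.png

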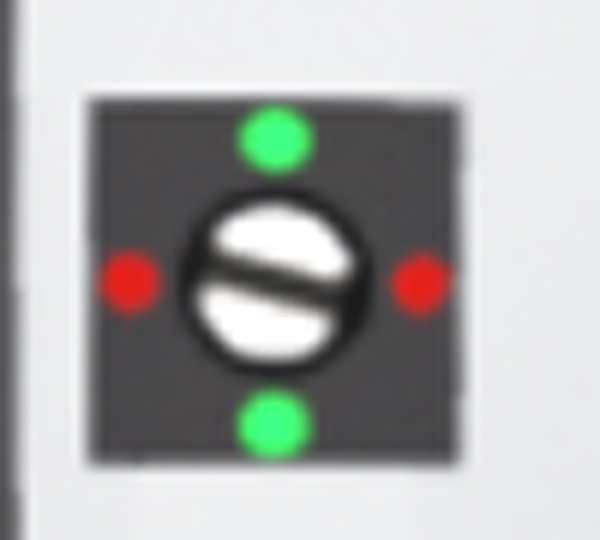

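View pics/w8t.png

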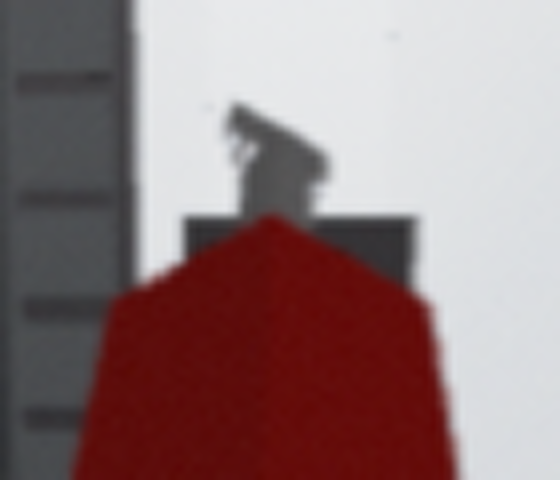

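Run:
```python
from h import *
for n in("scene","side"):
    s,c=snap(n,n+"9");E=c["extrinsics"];p=E[:3,:3].T@(s["tcp_pos"]+[0,0,-.1225]-E[:3,3]);q=c["camera_matrix"]@p;q=q[:2]/q[2];print(n,q,s["tcp_pos"])
    u,v=int(q[0]),int(q[1]);cv2.imwrite(f"pics/{n}9c.png",cv2.resize(c["color"][v-35:v+25,u-30:u+30,::-1],None,fx=9,fy=9,interpolation=cv2.INTER_CUBIC));print(u-30,v-35)
```

```text
scene [330.65694115 175.19790363] [0.54444478 0.15051574 0.30937812]
300 140
side [242.7519826  136.41711216] [0.54454941 0.15052613 0.30967916]
212 101
```

View pics/scene9c.png

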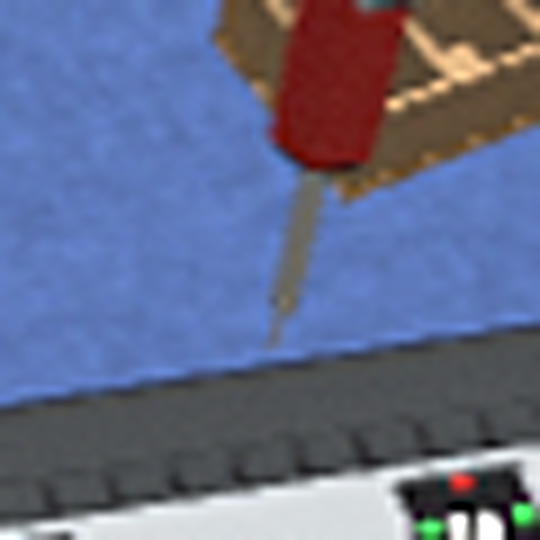

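View pics/side9c.png

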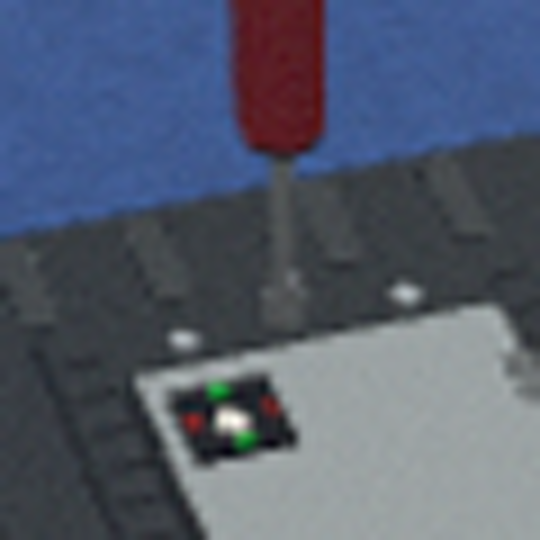

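Run:
```python
from h import *
s=env.read_state();w=env.read_camera("wrist");sc=env.read_camera("scene");sd=env.read_camera("side")
rs=[ray(sc,329.8,177.9),ray(sd,243.1,136.4),wray(w,s,255.1,171.2)]
def tri(rs):
    A=np.zeros((3,3));b=np.zeros(3)
    for o,d in rs:
        d=d/np.linalg.norm(d);P=np.eye(3)-np.outer(d,d);A+=P;b+=P@o
    x=np.linalg.solve(A,b);print(x.round(4),[round(np.linalg.norm(np.cross(x-o,d/np.linalg.norm(d)))*1e3,1) for o,d in rs], (R.from_rotvec(s["ee_rot"]).as_matrix().T@(x-s["tcp_pos"])).round(4))
tri(rs);tri(rs[:2]);tri([rs[0],rs[2]]);tri(rs[1:])
# tip as seen by wrist at its z
o,d=rs[2];z=s["tcp_pos"][2]-.1225;print(o+d*(z-o[2])/d[2],s["tcp_pos"])
```

```text
[0.5479 0.1497 0.1833] [np.float64(3.5), np.float64(3.5), np.float64(0.5)] [-0.0005  0.0034  0.1266]
[0.5477 0.1493 0.1837] [np.float64(3.5), np.float64(3.5)] [-0.0009  0.0033  0.1262]
[0.5478 0.1484 0.1789] [np.float64(0.6), np.float64(0.6)] [-0.0018  0.0034  0.131 ]
[0.5473 0.1511 0.186 ] [np.float64(1.1), np.float64(1.1)] [0.0009 0.0027 0.1239]
[0.5483932  0.15109813 0.18739819] [0.54463415 0.15053092 0.30989819]
```

play_rows([
  [[0.0443,0.0022,0.01],[0,0,0],1],
  [[0.0443,0.0022,0.02],[0,0,0],1],
  [[0,0,0.03],[0,0,-8.3],1],
  [[0,0,0.02],[0,0,-8.3],1],
  [[0,0,0],[0,0,0],1],
])

```text
clock: 6.55
tcp_pos: [0.5555, 0.2383, 0.2277]
ee_rot: [-1.986, -2.431, 0.006]
contact_force: [-0.2, 0.0, -1.7]
width: 0.303
```

play_rows([
  [[0,0,0.015],[0,0,0],1],
  [[0,0,0],[0,0,0],1],
  [[0,0,0],[0,0,0],1],
])

```text
clock: 6.92
tcp_pos: [0.5571, 0.2385, 0.2158]
ee_rot: [1.986, 2.434, 0.001]
contact_force: [0.0, 0.3, -0.5]
width: 0.304
```

```bash
cat > look.py <<'E'
from h import *
import sys
t=sys.argv[1]
s,w=snap("wrist","w"+t);sc=env.read_camera("scene");sd=env.read_camera("side")
e=R.from_rotvec(s["ee_rot"]).as_matrix();print(s["clock"],s["tcp_pos"],s["contact_force"].round(1),"yaw",np.degrees(np.arctan2(e[1,0],e[0,0])),e[:,2].round(4),s["qd"].round(3))
tip=s["tcp_pos"]+e@np.array([0,.0032,.1230]);print("tip",tip)
L=[.56,.239,.064]
def pr(c,P):
    E=c["extrinsics"];q=c["camera_matrix"]@(E[:3,:3].T@(np.array(P)-E[:3,3]));return q[:2]/q[2]
print("wrist tip",wproj(w,s,tip),"scene",pr(sc,tip),"side",pr(sd,tip))
print("latch wrist",wproj(w,s,L),"scene",pr(sc,L),"side",pr(sd,L))
o=[]
for c,q,h,f in ((w,wproj(w,s,L),30,5.),(sc,pr(sc,L),25,6.),(sd,pr(sd,L),25,6.)):
    u,v=int(q[0]),int(q[1]);print("origin",u-h,v-h,f)
    o.append(cv2.resize(c["color"][max(v-h,0):v+h,u-h:u+h,::-1],(300,300),interpolation=cv2.INTER_CUBIC))
cv2.imwrite(f"pics/l{t}.png",cv2.resize(np.hstack(o),(800,267)))
cv2.imwrite(f"pics/l{t}a.png",np.hstack(o[1:]));cv2.imwrite(f"pics/l{t}b.png",o[0])
E
python3 look.py 10
```

```text
6.925 [0.55710471 0.23847778 0.21576288] [ 0.   0.3 -0.5] yaw 101.56103370427181 [ 9.e-04  3.e-04 -1.e+00] [ 0.    -0.001 -0.006  0.    -0.002 -0.001]
tip [0.56034648 0.23915491 0.09276584]
wrist tip [254.50822532 171.73117113] scene [354.94155924 192.10321281] side [237.55944372 141.07916555]
latch wrist [253.95208798 165.45535083] scene [352.88070713 197.44659684] side [237.60972346 147.06978903]
origin 223 135 5.0
origin 327 172 6.0
origin 212 122 6.0
```

View pics/l10a.png

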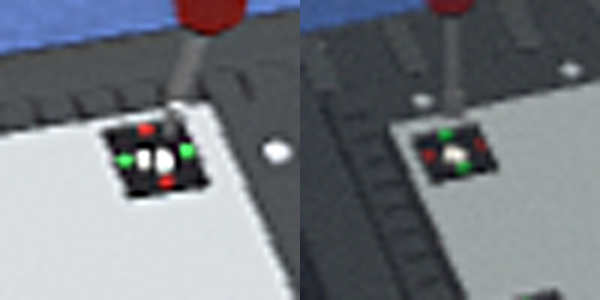

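View pics/l10b.png

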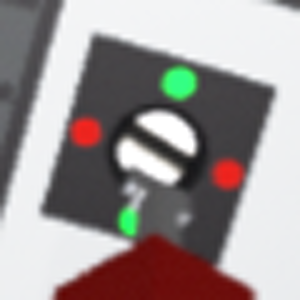

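Run:
```python
import cv2
a=cv2.imread("pics/w10.png");cv2.imwrite("pics/w10z.png",cv2.resize(a[140:190,230:280],None,fx=12,fy=12,interpolation=cv2.INTER_CUBIC))
```

```text
(no output)
```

View pics/w10z.png

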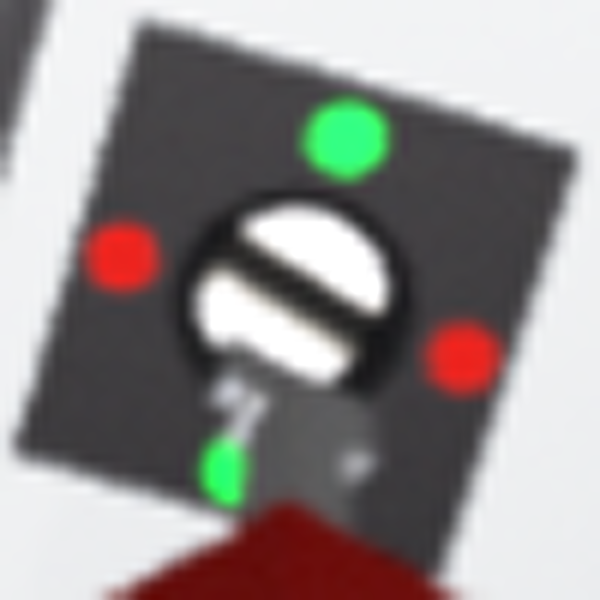

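play_rows([
  [[0,0,0.008],[0,0,2.5],1],
  [[0,0,0.008],[0,0,0],1],
  [[0,0,0.006],[0,0,0],1],
  [[0,0,0.003],[0,0,0],1],
  [[0,0,0],[0,0,0],1],
])

```text
clock: 7.7
tcp_pos: [0.5567, 0.2385, 0.1898]
ee_rot: [-2.038, -2.391, 0.001]
contact_force: [-0.7, -0.3, -2.0]
width: 0.307
```

play_rows([
  [[0,0,0.002],[0,0,0],1],
  [[0,0,0.002],[0,0,0],1],
  [[0,0,0.001],[0,0,0],1],
  [[0,0,0],[0,0,0],1],
])

```text
clock: 8.2
tcp_pos: [0.5567, 0.2385, 0.185]
ee_rot: [-2.038, -2.391, 0.0]
contact_force: [0.3, 0.6, -1.4]
width: 0.308
```

play_rows([
  [[0,0,0.001],[0,0,0],1],
  [[0,0,0.001],[0,0,0],1],
  [[0,0,0.001],[0,0,0],1],
  [[0,0,0],[0,0,0],1],
])

```text
clock: 8.7
tcp_pos: [0.5567, 0.2385, 0.182]
ee_rot: [-2.038, -2.391, 0.0]
contact_force: [0.1, 0.9, -0.9]
width: 0.307
```

```bash
python3 look.py 11
python3 - <<'E'
import cv2
a=cv2.imread("pics/w11.png");cv2.imwrite("pics/w11z.png",cv2.resize(a[140:190,230:280],None,fx=12,fy=12,interpolation=cv2.INTER_CUBIC))
E
```

```text
8.7 [0.55669975 0.23851324 0.18196489] [ 0.1  0.9 -0.9] yaw 99.1133006765887 [-3.e-04 -1.e-04 -1.e+00] [-0.     0.    -0.002  0.001  0.     0.002]
tip [0.55982836 0.23900789 0.05896405]
wrist tip [254.51521406 171.76040534] scene [352.52449855 198.32794623] side [237.5873628  148.10612671]
latch wrist [254.71733213 173.02412681] scene [352.88070713 197.44659684] side [237.60972346 147.06978903]
origin 224 143 5.0
origin 327 172 6.0
origin 212 122 6.0
```

View pics/w11z.png

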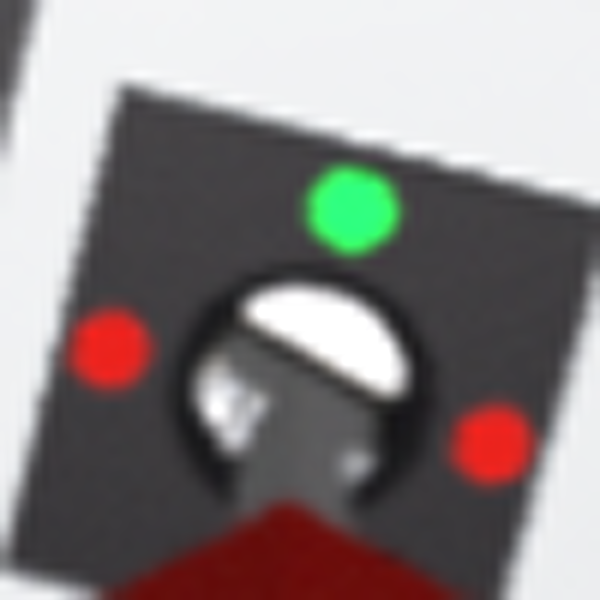

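View pics/l11a.png

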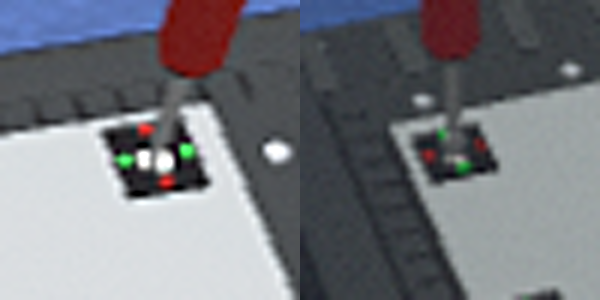

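play_rows([
  [[0,0,0.001],[0,0,0],1],
  [[0,0,0.001],[0,0,0],1],
  [[0,0,0.001],[0,0,0],1],
  [[0,0,0],[0,0,0],1],
])

```text
clock: 9.35
tcp_pos: [0.5567, 0.2385, 0.1789]
ee_rot: [-2.038, -2.391, 0.0]
contact_force: [-0.1, 0.1, -1.8]
width: 0.304
```

play_rows([
  [[0,0,0.001],[0,0,0],1],
  [[0,0,0.001],[0,0,0],1],
  [[0,0,0],[0,0,0],1],
])

```text
clock: 9.72
tcp_pos: [0.5573, 0.2387, 0.1783]
ee_rot: [2.038, 2.39, 0.002]
contact_force: [-1.3, -1.0, 3.9]
width: 0.306
```

```bash
python3 look.py 12
python3 - <<'E'
import cv2
a=cv2.imread("pics/w12.png");cv2.imwrite("pics/w12z.png",cv2.resize(a[145:195,230:280],None,fx=12,fy=12,interpolation=cv2.INTER_CUBIC))
E
```

```text
9.725 [0.55725477 0.23869509 0.17833119] [-1.3 -1.   3.9] yaw 99.10955777088195 [ 1.3e-03  5.0e-04 -1.0e+00] [ 0.001  0.001  0.002  0.    -0.003  0.   ]
tip [0.56057942 0.23926062 0.0553358 ]
wrist tip [254.51611749 171.76042383] scene [352.45933661 199.16040778] side [237.76226725 148.74945704]
latch wrist [253.99554115 174.05724462] scene [352.88070713 197.44659684] side [237.60972346 147.06978903]
origin 223 144 5.0
origin 327 172 6.0
origin 212 122 6.0
```

View pics/w12z.png

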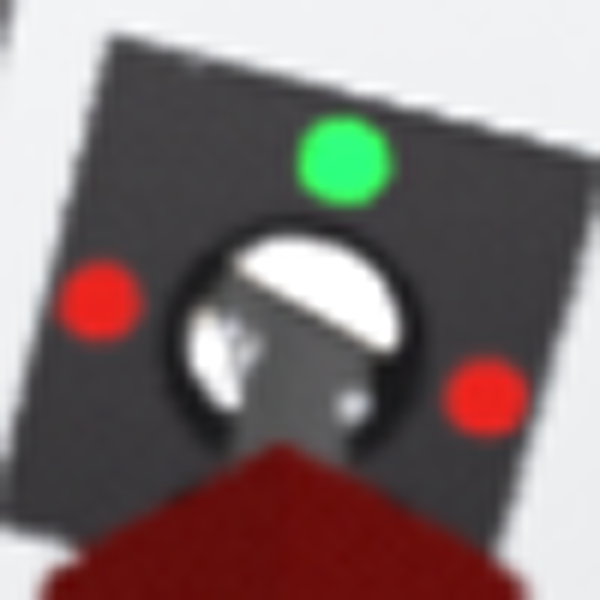

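play_rows([
  [[-0.0005,-0.0003,0],[0,0,0],1],
  [[-0.0004,-0.0002,0.0005],[0,0,0],1],
  [[0,0,0],[0,0,0],1],
])

```text
clock: 10.25
tcp_pos: [0.5572, 0.2379, 0.1783]
ee_rot: [2.037, 2.39, 0.004]
contact_force: [-1.0, 0.7, 6.6]
width: 0.304
```

play_rows([
  [[0.0003,0,0],[0,0,5],1],
  [[0.0003,0,0],[0,0,5],1],
  [[0.0003,0,0],[0,0,5],1],
  [[0,0,0],[0,0,0],1],
])

```text
clock: 10.75
tcp_pos: [0.5574, 0.2389, 0.1783]
ee_rot: [2.332, 2.103, 0.005]
contact_force: [-0.4, 1.1, 5.6]
width: 0.306
```

```bash
python3 look.py 13
python3 - <<'E'
import cv2
a=cv2.imread("pics/w13.png");cv2.imwrite("pics/w13z.png",cv2.resize(a[145:195,230:280],None,fx=12,fy=12,interpolation=cv2.INTER_CUBIC))
from h import *
print(env.read_state()["ft_torque"])
E
```

```text
10.75 [0.55739066 0.23889848 0.17827214] [-0.4  1.1  5.6] yaw 84.0942652180857 [ 0.003   0.0012 -1.    ] [-0.001  0.001  0.001  0.003 -0.002 -0.016]
tip [0.56094008 0.23871184 0.05528187]
wrist tip [254.59070592 171.92945855] scene [352.34230386 199.30062466] side [237.90756794 148.82419443]
latch wrist [253.73918754 173.89680996] scene [352.88070713 197.44659684] side [237.60972346 147.06978903]
origin 223 143 5.0
origin 327 172 6.0
origin 212 122 6.0
[0.04021246 0.10389317 0.07322381]
```

View pics/w13z.png

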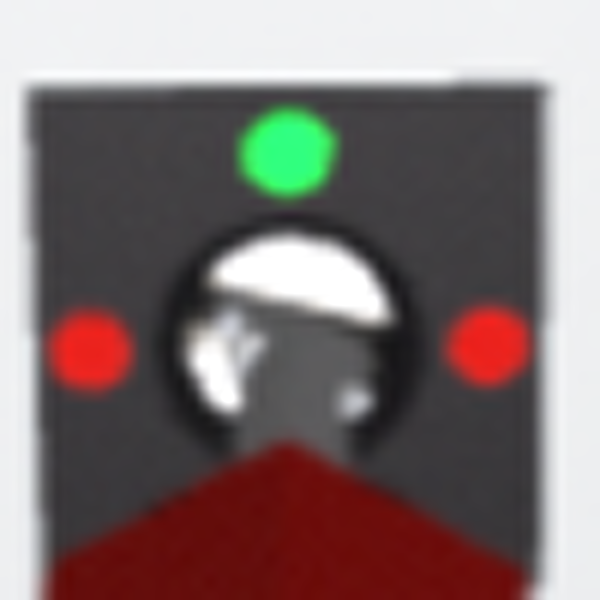

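play_rows([
  [[0.0003,0,0],[0,0,5],1],
  [[0.0003,0,0],[0,0,5],1],
  [[0.0003,0,0],[0,0,5],1],
  [[0,0,0],[0,0,0],1],
])

```text
clock: 11.4
tcp_pos: [0.5576, 0.2398, 0.1783]
ee_rot: [2.587, 1.781, 0.005]
contact_force: [-0.5, 0.1, 4.6]
width: 0.302
```

```bash
python3 look.py 14
python3 - <<'E'
import cv2
a=cv2.imread("pics/w14.png");cv2.imwrite("pics/w14z.png",cv2.resize(a[145:195,230:280],None,fx=12,fy=12,interpolation=cv2.INTER_CUBIC))
from h import *
print(env.read_state()["ft_torque"])
E
```

```text
11.4 [0.55760541 0.23975646 0.17831336] [-0.5  0.1  4.6] yaw 69.10461251130167 [ 0.0031  0.0011 -1.    ] [ 0.001  0.     0.     0.001 -0.001 -0.018]
tip [0.56097925 0.23874819 0.05532214]
wrist tip [254.70629566 172.07326636] scene [352.36092387 199.30050235] side [237.91337396 148.80742959]
latch wrist [253.81388161 174.31619324] scene [352.88070713 197.44659684] side [237.60972346 147.06978903]
origin 223 144 5.0
origin 327 172 6.0
origin 212 122 6.0
[0.01532248 0.17436702 0.12097557]
```

View pics/w14z.png

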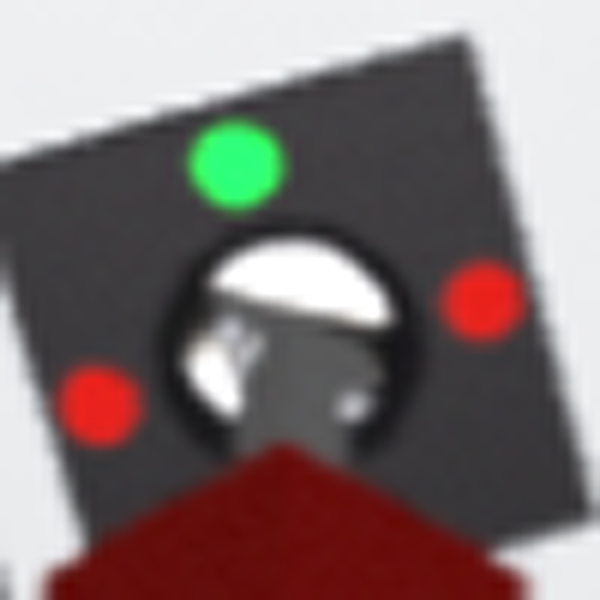

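play_rows([
  [[0.0006,0,0],[0,0,8],1],
  [[0.0005,0,0],[0,0,8],1],
  [[0.0005,0,0],[0,0,8],1],
  [[0.0005,0,0],[0,0,8],1],
  [[0,0,0],[0,0,0],1],
])

```text
clock: 12.18
tcp_pos: [0.5588, 0.2413, 0.1783]
ee_rot: [2.978, 0.999, 0.005]
contact_force: [-0.8, -0.7, 5.4]
width: 0.305
```

play_rows([
  [[0.0005,0,0],[0,0,8],1],
  [[0.0004,0,0],[0,0,8],1],
  [[0.0004,0,0],[0,0,8],1],
  [[0,0,0],[0,0,0],1],
])

```text
clock: 12.68
tcp_pos: [0.5599, 0.2416, 0.1783]
ee_rot: [3.121, 0.358, 0.005]
contact_force: [-0.8, -0.4, 5.2]
width: 0.303
```

```bash
python3 look.py 15
python3 - <<'E'
import cv2
a=cv2.imread("pics/w15.png");cv2.imwrite("pics/w15z.png",cv2.resize(a[145:195,230:280],None,fx=12,fy=12,interpolation=cv2.INTER_CUBIC))
from h import *
print(env.read_state()["ft_torque"])
E
```

```text
12.675 [0.55990076 0.24159083 0.17830758] [-0.8 -0.4  5.2] yaw 13.086132337935089 [ 3.2e-03 -2.0e-04 -1.0e+00] [ 0.     0.    -0.001 -0.002  0.001 -0.027]
tip [0.56101429 0.23845458 0.05531098]
wrist tip [255.35288404 172.2531963 ] scene [352.27832514 199.33264746] side [237.95203941 148.85479828]
latch wrist [254.69581449 175.20750229] scene [352.88070713 197.44659684] side [237.60972346 147.06978903]
origin 224 145 5.0
origin 327 172 6.0
origin 212 122 6.0
[-0.26333735  0.10718909  0.03058091]
```

View pics/w15z.png

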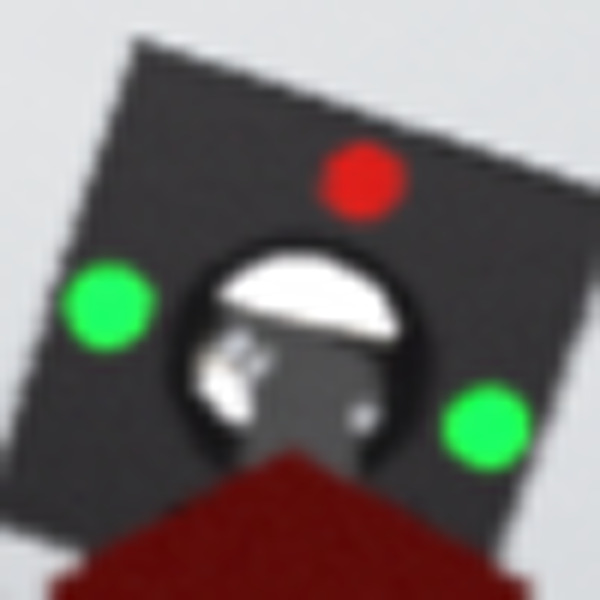

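play_rows([
  [[0.0002,0,0],[0,0,4],1],
  [[0.0002,0,0],[0,0,4],1],
  [[0,0,0],[0,0,2],1],
  [[0,0,0],[0,0,0],1],
])

```text
clock: 13.32
tcp_pos: [0.5602, 0.2416, 0.1783]
ee_rot: [3.14, 0.086, 0.005]
contact_force: [-0.5, -1.5, 7.0]
width: 0.303
```

```bash
python3 look.py 16
python3 - <<'E'
import cv2
a=cv2.imread("pics/w16.png");cv2.imwrite("pics/w16z.png",cv2.resize(a[145:195,230:280],None,fx=12,fy=12,interpolation=cv2.INTER_CUBIC))
from h import *
print(env.read_state()["ft_torque"])
E
```

```text
13.325 [0.56023632 0.24155939 0.17828154] [-0.5 -1.5  7. ] yaw 3.1432505887592854 [ 3.e-03 -5.e-04 -1.e+00] [-0.001 -0.     0.    -0.002  0.002 -0.005]
tip [0.5607848  0.23830359 0.05528423]
wrist tip [255.47210691 172.2168234 ] scene [352.20135534 199.29081066] side [237.91085011 148.90059962]
latch wrist [254.83822147 175.06535541] scene [352.88070713 197.44659684] side [237.60972346 147.06978903]
origin 224 145 5.0
origin 327 172 6.0
origin 212 122 6.0
[-0.40894229  0.14646313  0.25642371]
```

View pics/w16z.png

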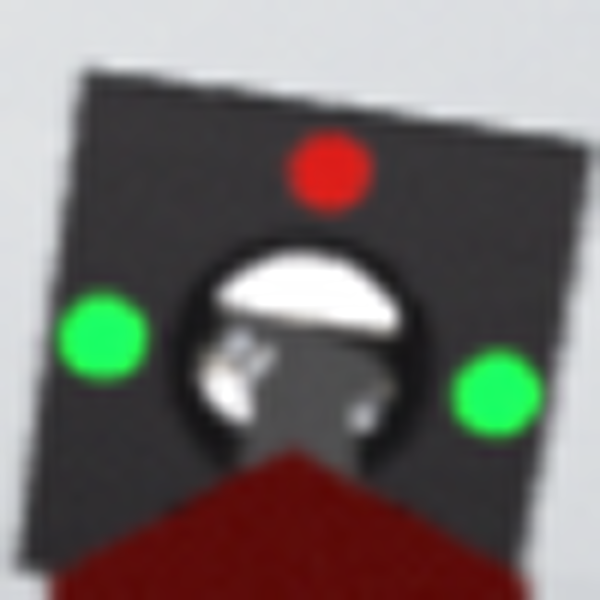

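play_rows([
  [[-0.0003,0,0],[0,0,-5],1],
  [[-0.0003,0,0],[0,0,-5],1],
  [[0,0,-0.004],[0,0,0],1],
  [[0,0,-0.006],[0,0,0],1],
  [[0,0,-0.01],[0,0,0],1],
])

```text
clock: 14.1
tcp_pos: [0.5579, 0.2416, 0.1958]
ee_rot: [3.121, 0.358, -0.004]
contact_force: [0.2, 0.6, -1.9]
width: 0.306
```

play_rows([
  [[0,0,-0.02],[0,0,0],1],
  [[0,0,-0.03],[0,0,0],1],
  [[0,0,-0.03],[0,0,0],1],
  [[0,0,-0.03],[0,0,0],1],
  [[0,0,-0.03],[0,0,0],1],
])

```text
clock: 14.72
tcp_pos: [0.5586, 0.2418, 0.3393]
ee_rot: [-3.121, -0.358, -0.003]
contact_force: [0.1, 0.7, -2.2]
width: 0.3
```

```bash
python3 look.py 17
python3 - <<'E'
from h import *
# hole from w6
s=dict(tcp_pos=np.array([.42720122,-.36629626,.31623114]),ee_rot=np.array([2.778,1.446,.005]))
print("hole",wonz(env.read_camera("wrist"),s,248.5,154.2,.1))
E
```

```text
14.725 [0.55862605 0.24178176 0.33934976] [ 0.1  0.7 -2.2] yaw 13.096565976838727 [ 1.7e-03  6.0e-04 -1.0e+00] [-0.001 -0.034 -0.358  0.002  0.391  0.001]
tip [0.55955644 0.23873693 0.21634934]
wrist tip [255.35213222 172.25368985] scene [364.21707949 165.65710285] side [236.84404214 113.96289944]
latch wrist [254.28869396 147.14980029] scene [352.88070713 197.44659684] side [237.60972346 147.06978903]
origin 224 117 5.0
origin 327 172 6.0
origin 212 122 6.0
hole [ 0.42505835 -0.36425018  0.1       ]
```

View pics/w17.png

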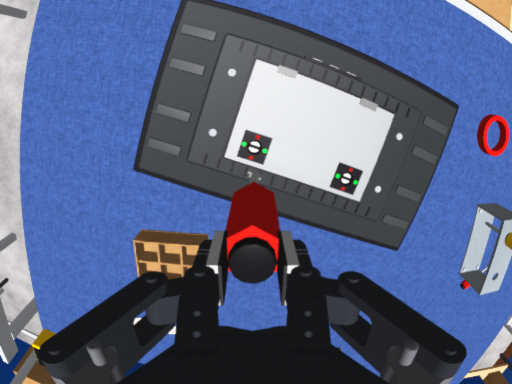

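View pics/l17a.png

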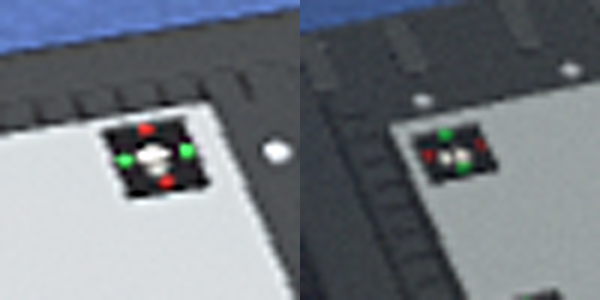

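Run:
```python
import cv2,numpy as np
a=cv2.imread("pics/w17.png");cv2.imwrite("pics/w17z.png",np.hstack([cv2.resize(a[125:195,225:295],(390,390),interpolation=cv2.INTER_CUBIC),cv2.resize(a[155:205,325:375],(390,390),interpolation=cv2.INTER_CUBIC)]))
```

```text
(no output)
```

View pics/w17z.png

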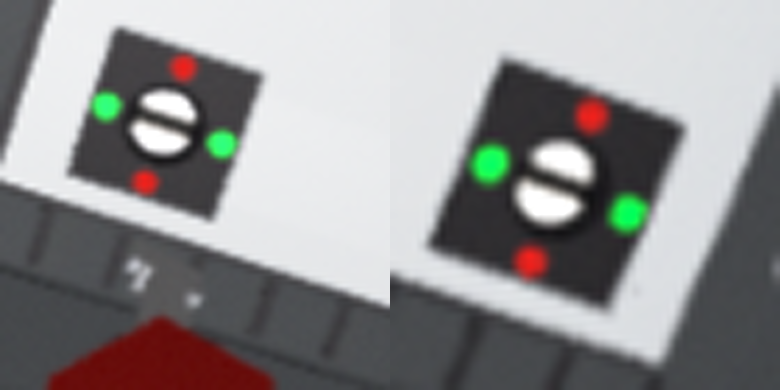

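play_rows([
  [[-0.0243,0.0506,0],[0,0,0],1],
  [[-0.0243,0.0506,0],[0,0,0],1],
  [[-0.0243,0.0506,0],[0,0,0],1],
  [[-0.0243,0.0506,0],[0,0,0],1],
  [[-0.0243,0.0506,0],[0,0,0],1],
])

```text
clock: 15.55
tcp_pos: [0.4962, -0.0337, 0.3344]
ee_rot: [-3.12, -0.359, 0.005]
contact_force: [0.8, -0.6, -1.9]
width: 0.305
```

play_rows([
  [[-0.0243,0.0506,0],[0,0,0],1],
  [[-0.0243,0.0506,0],[0,0,0],1],
  [[-0.0243,0.0506,0],[0,0,0],1],
  [[-0.0243,0.0506,0],[0,0,0],1],
  [[-0.0243,0.0506,0],[0,0,0],1],
])

```text
clock: 16.18
tcp_pos: [0.4354, -0.3074, 0.3344]
ee_rot: [-3.119, -0.358, 0.003]
contact_force: [1.0, 0.8, -1.1]
width: 0.305
```

play_rows([
  [[-0.0243,0.0506,0],[0,0,0],1],
  [[0,0,0],[0,0,0],1],
  [[0,0,0],[0,0,0],1],
  [[0,0,0],[0,0,0],1],
])

```text
clock: 16.68
tcp_pos: [0.4248, -0.3597, 0.3361]
ee_rot: [-3.12, -0.361, 0.001]
contact_force: [-1.2, -0.5, -2.3]
width: 0.305
```

Run:
```python
from h import *
s,w=snap("wrist","w18");e=R.from_rotvec(s["ee_rot"]).as_matrix();print(s["clock"],s["tcp_pos"],s["qd"].round(3),np.degrees(np.arctan2(e[1,0],e[0,0])),e[:,2])
print("tip",wproj(w,s,s["tcp_pos"]+e@np.array([0,.0032,.125])),"hole",wproj(w,s,[.425,-.3645,.1]))
a=w["color"][:,:,::-1];cv2.imwrite("pics/w18z.png",cv2.resize(a[110:210,200:310],None,fx=7,fy=7,interpolation=cv2.INTER_CUBIC))
sc=env.read_camera("scene")["color"][:,:,::-1];sd=env.read_camera("side")["color"][:,:,::-1]
cv2.imwrite("pics/s18.png",cv2.resize(np.hstack([sc[130:220,100:200],sd[210:300,240:340]]),(800,360),interpolation=cv2.INTER_CUBIC))
```

```text
16.675 [ 0.42477619 -0.35970211  0.33610936] [ 0.006 -0.006 -0.006 -0.001  0.     0.   ] 13.199530784673959 [-4.26181992e-04  8.16774014e-04 -9.99999576e-01]
tip [255.33175496 171.77379954] hole [255.77988267 152.60622166]
```

View pics/w18z.png

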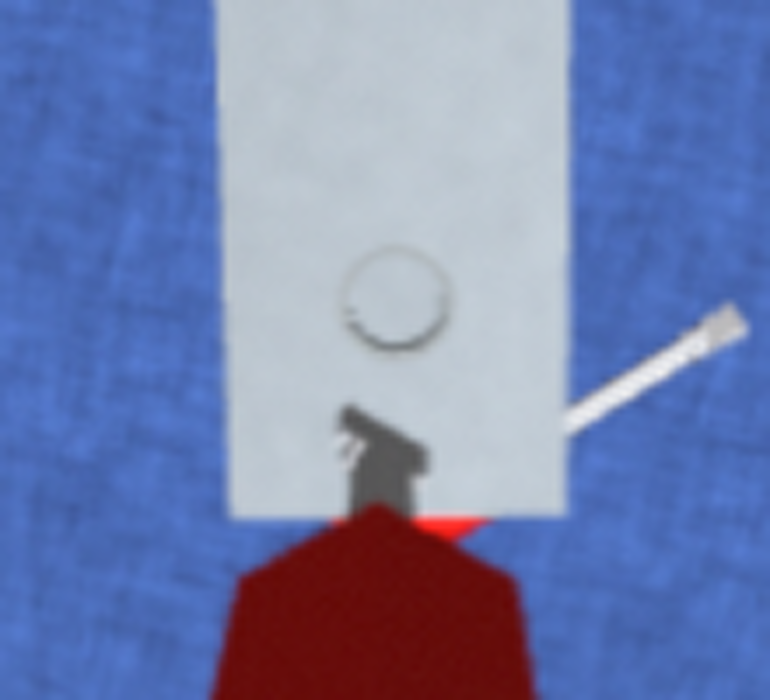

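View pics/s18.png

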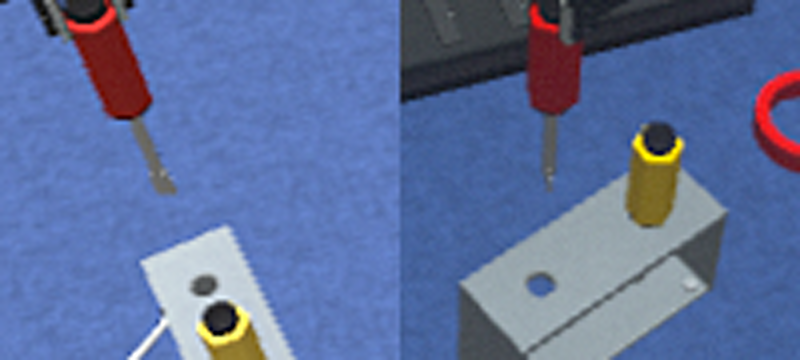

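Run:
```python
from h import *
s=env.read_state();w=env.read_camera("wrist");print(s["tcp_pos"])
print(wonz(w,s,256.6,152.5,.1),onz(env.read_camera("scene"),150.6,200.9,.1),onz(env.read_camera("side"),274.9,280.6,.1))
e=R.from_rotvec(s["ee_rot"]).as_matrix();tip=s["tcp_pos"]+e@np.array([0,.0032,.125])
print(tip,e.T@(wonz(w,s,256.6,152.5,.1)-tip))
```

```text
[ 0.42490961 -0.35995913  0.33676674]
[ 0.42559281 -0.36612509  0.1       ] [ 0.42475718 -0.36600459  0.1       ] [ 0.42392355 -0.36495289  0.1       ]
[ 0.42567462 -0.3630969   0.21176751] [-0.00079643  0.00290301  0.11176802]
```

play_rows([
  [[-0.0012,0.0026,0.02],[0,0,0],1],
  [[0,0,0.04],[0,0,0],1],
  [[0,0,0.03],[0,0,0],1],
  [[0,0,0.01],[0,0,0],1],
  [[0,0,0],[0,0,0],1],
])

```text
clock: 17.6
tcp_pos: [0.4235, -0.3635, 0.2356]
ee_rot: [-3.12, -0.358, 0.002]
contact_force: [0.0, -0.5, -0.8]
width: 0.302
```

Run:
```python
from h import *
s,w=snap("wrist","w19");e=R.from_rotvec(s["ee_rot"]).as_matrix();print(s["clock"],s["tcp_pos"],s["contact_force"],s["qd"].round(3),e[:,2])
tip=s["tcp_pos"]+e@np.array([0,.0032,.125]);print(tip)
print("tip",wproj(w,s,tip),"hole",wproj(w,s,[.425,-.3659,.1]))
a=w["color"][:,:,::-1];cv2.imwrite("pics/w19z.png",cv2.resize(a[130:210,220:300],None,fx=7,fy=7,interpolation=cv2.INTER_CUBIC))
sc=env.read_camera("scene")["color"][:,:,::-1];sd=env.read_camera("side")["color"][:,:,::-1]
cv2.imwrite("pics/s19.png",cv2.resize(np.hstack([sc[150:220,110:190],sd[230:300,240:320]]),(800,350),interpolation=cv2.INTER_CUBIC))
```

```text
17.6 [ 0.42354727 -0.3635335   0.23563394] [ 0.04621829 -0.48656992 -0.76454774] [ 0.001 -0.016 -0.044  0.001  0.005  0.001] [-0.00122854  0.00122349 -0.9999985 ]
[ 0.42411924 -0.36649723  0.11062943]
tip [255.33255804 171.77381566] hole [254.90209009 168.42027376]
```

View pics/w19z.png

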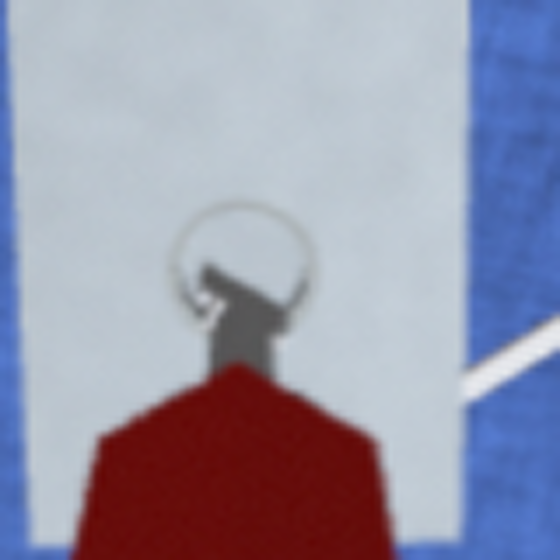

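View pics/s19.png

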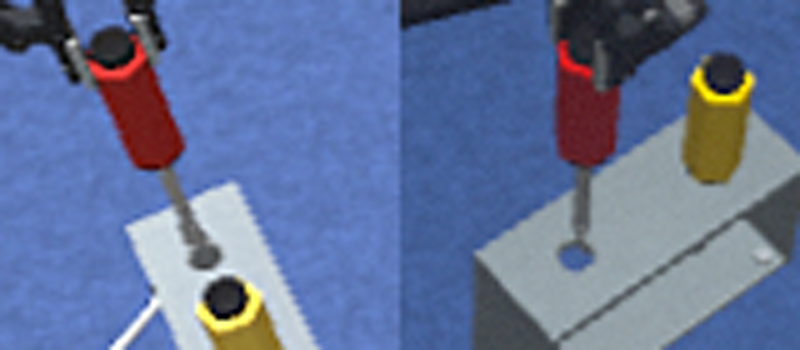

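play_rows([
  [[0.0006,-0.0003,0.01],[0,0,0],1],
  [[0,0,0.015],[0,0,0],1],
  [[0,0,0.02],[0,0,0],1],
  [[0,0,0.02],[0,0,0],1],
  [[0,0,0],[0,0,0],1],
])

```text
clock: 18.38
tcp_pos: [0.423, -0.3619, 0.168]
ee_rot: [-3.116, -0.358, 0.006]
contact_force: [-0.2, 0.4, -2.1]
width: 0.303
```

play_rows([
  [[0,0,0.015],[0,0,0],1],
  [[0,0,0.008],[0,0,0],1],
  [[0,0,0.003],[0,0,0],1],
  [[0,0,0.002],[0,0,0],1],
  [[0,0,0],[0,0,0],1],
])

```text
clock: 19.0
tcp_pos: [0.4245, -0.3635, 0.1439]
ee_rot: [3.121, 0.359, 0.0]
contact_force: [-0.6, 0.0, -1.3]
width: 0.306
```

play_rows([
  [[0,0,0.003],[0,0,0],1],
  [[0,0,0.003],[0,0,0],1],
  [[0,0,0.002],[0,0,0],1],
  [[0,0,0],[0,0,0],1],
])

```text
clock: 19.5
tcp_pos: [0.4245, -0.3634, 0.1357]
ee_rot: [3.121, 0.359, 0.0]
contact_force: [0.6, -0.9, -0.8]
width: 0.307
```

play_rows([
  [[0,0,0.001],[0,0,0],1],
  [[0,0,0.001],[0,0,0],1],
  [[0,0,0],[0,0,0],1],
])

```text
clock: 19.88
tcp_pos: [0.425, -0.3636, 0.1355]
ee_rot: [3.12, 0.359, 0.002]
contact_force: [-1.7, 2.6, 7.9]
width: 0.303
```

Run:
```python
from h import *
s,w=snap("wrist","w20")
a=w["color"][:,:,::-1]
sc=env.read_camera("scene")["color"][:,:,::-1];sd=env.read_camera("side")["color"][:,:,::-1]
cv2.imwrite("pics/s20.png",cv2.resize(np.hstack([sc[150:220,110:190],sd[230:300,240:320]]),(800,350),interpolation=cv2.INTER_CUBIC))
```

```text
(no output)
```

View pics/s20.png

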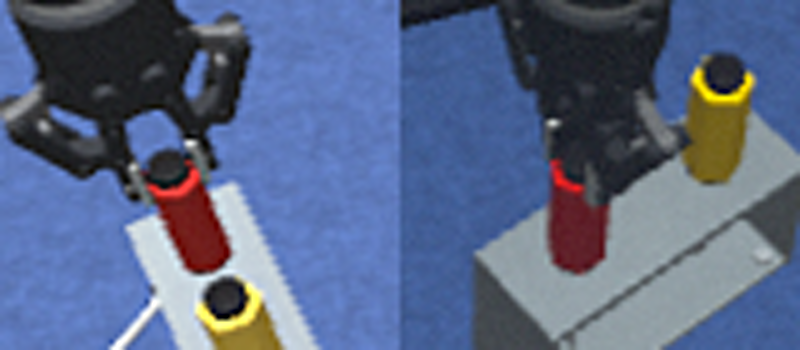

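play_rows([
  [[0,0,-0.001],[0,0,0],0.3],
  [[0,0,0],[0,0,0],0],
  [[0,0,0],[0,0,0],-0.4],
  [[0,0,0],[0,0,0],-0.8],
  [[0,0,0],[0,0,0],-0.8],
])

```text
clock: 20.65
tcp_pos: [0.4244, -0.3634, 0.1345]
ee_rot: [-3.121, -0.359, 0.0]
contact_force: [-0.5, -0.5, 0.3]
width: 0.905
```

play_rows([
  [[0,0,0],[0,0,0],-0.8],
  [[0,0,-0.01],[0,0,0],-0.8],
  [[0,0,-0.03],[0,0,0],-0.8],
  [[0,0,-0.05],[0,0,0],-0.8],
  [[0,0,-0.05],[0,0,0],-0.8],
])

```text
clock: 21.28
tcp_pos: [0.4243, -0.3632, 0.2767]
ee_rot: [3.121, 0.359, 0.0]
contact_force: [0.9, 0.1, 0.8]
width: 0.901
```

play_rows([
  [[0,0,-0.03],[0,0,0],-0.8],
  [[0,0,0],[0,0,0],-0.8],
  [[0,0,0],[0,0,0],-0.8],
])

```text
clock: 21.65
tcp_pos: [0.4241, -0.363, 0.3036]
ee_rot: [-3.12, -0.358, 0.001]
contact_force: [0.4, 0.4, -0.2]
width: 0.903
```

```bash
python3 hex.py w21
python3 - <<'E'
from h import *
sc=env.read_camera("scene")["color"][:,:,::-1];sd=env.read_camera("side")["color"][:,:,::-1]
cv2.imwrite("pics/s21.png",np.hstack([cv2.resize(sc[150:220,110:190],(400,350),interpolation=cv2.INTER_CUBIC),cv2.resize(sd[215:315,240:350],(385,350),interpolation=cv2.INTER_CUBIC)]))
cv2.imwrite("pics/s21f.png",sc)
print(env.read_state()["contact_force"])
E
```

```text
21.65 [ 0.42409284 -0.36301718  0.30355967] [-0.003  0.014  0.027 -0.001  0.     0.001]
[241 156  28  28 214] w 0.03097196328107593 normal 40.969644564606774 c [ 0.4264866  -0.36434846]
[246 190  20   9 106] w 0.01569812989587176 normal 8.70974872781278 c [ 0.40159549 -0.37069996]
yaw_x 13.1086831111893 [-9.87860263e-04  1.05617358e-03 -9.99998954e-01]
[ 0.24370244  0.11031932 -0.16638464]
```

View pics/s21.png

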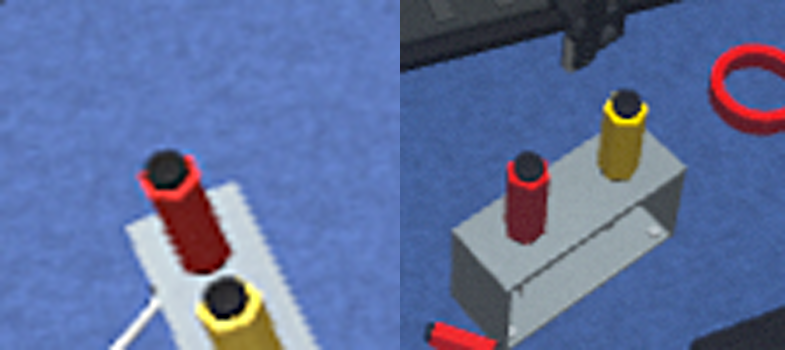

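View pics/w21.png

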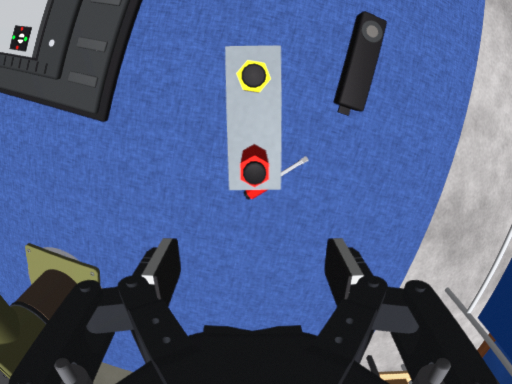

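View pics/s21f.png

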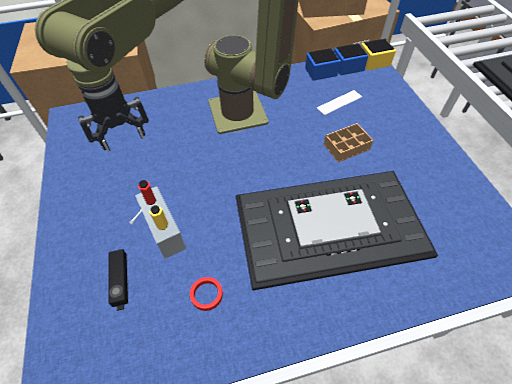

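Run:
```python
from cell import env
print(env.finish_job())
```

```text
the job is handed in; nothing more can be done
None
```

I turned the open latch clockwise to its stop, put the red screwdriver back upright in its rack hole, and handed the job in at about 21.7 s of the 48 s.

**Latch:**
- The blade went straight into the slot with at most about 7 N of pressure.
- It did not drop in visibly. I took it as seated because the tip stopped against a solid floor and the slot then turned with the blade.
- The moment rose from about 0.12 N m while turning to 0.26 N m at the stop.
- The last close view shows both latches' slots in line with their green dots, so the locked one was not disturbed.

**Screwdriver:** It rested on the rack plate at about 8 N before I let go. Afterwards it stood upright within 2 mm of where it was first found, with the gripper clear and the contact force about zero.

**Other things on the bench:** The yellow screwdriver, tape, speaker and carton looked unmoved in the final overview. I judged this by eye and did not measure it.

**Two discrepancies:**
- The held tip sat about 3 mm to one side of the gripper's axis, and the tool slipped about 3 mm lengthwise in the grip. I corrected for the sideways offset and allowed for the slip.
- The small red screwdriver, which is not a listed item, appeared upright or leaning beside the rack at the start. From the first wrist picture after the arm moved, it was lying flat by the rack's end. I don't know whether it fell by itself or my first move knocked it over. It is still on the bench.

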